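Lift the tall coil off its spindle with the coil lifter

TASK

Use the C-shaped coil lifter to slide the taller copper coil straight up off its spindle and set it down upright and centred on the bare round pedestal; the gripper itself must never touch the coil, and the coil must not be dropped or tipped. Then draw the lifter out from under the coil and stand it upright on the bench, clear of the coil, and let go. Leave the flat coil, the bottles and the other loose things on the bench where they are.

Things in the scene. Friction and masses are not known exactly. Their poses are not given: they have to be found in the camera images.
- lifter_grip (a point): Centre of the grey square grip (24 x 24 mm, 48 mm tall) on the top of the loose aluminium C-shaped coil lifter (0.3 kg), which starts standing upright on the bench; this point is 141 mm above the lifter's underside. x points along the fork to its open tips, z up. The grip stands on a beam, 24 mm wide (y), from x = -67 to +17 mm, its underside 107 mm and its top 117 mm above the lifter's underside.
- lifter_fork (a point): Middle of the lifter's fork, at its underside, straight below the grip: the axis of a coil centred on the fork. x points to the open tips, z up. Two prongs, 8 mm thick and 13 mm wide, from x = -67 to +35 mm, leave a 62 mm wide slot between them (88 mm over all). At the back (x = -67 to -55 mm) a bridge across, and an upright spine 30 mm wide whose inner face is at x = -57 mm, reaching up to the beam.
- tall_coil: The taller coil (to be moved): a copper winding between two white flanges, 100 mm in diameter, 60 mm tall, 0.35 kg nominal, with a 36 mm bore through it. Origin: centre of its underside; z is its axis, up. It starts on the spindle of stand_tall.
- flat_coil: The flat coil (leave it): same look and diameter 100 mm, but 34 mm tall. Origin: centre of its underside. It sits on the spindle of stand_flat.
- stand_tall: Fixed spindle stand under the tall coil: round grey foot, 116 mm diameter and 10 mm thick; on it a steel shoulder, 48 mm diameter, whose top (the coil rests on it) is 40 mm above the bench; then a spindle, 22 mm diameter, tip 112 mm above the bench. The coil overhangs the shoulder, with a 30 mm gap under it, open all round. Origin: centre of its underside on the bench, z up.
- stand_flat: Identical fixed spindle stand, under the flat coil. Origin: centre of its underside on the bench.
- pedestal: Fixed pedestal, destination of the tall coil: same grey foot (116 mm diameter, 10 mm thick) and same steel shoulder, 48 mm in diameter, its flat dark top 40 mm above the bench, but with no spindle. Origin: centre of its underside on the bench, z up.
- bottle_l: Loose tall amber bottle, 68 mm diameter, 200 mm tall, among the stands (leave it). Origin: centre of its underside.
- bottle_r: Loose tall pale grey translucent bottle with a white cap, 68 mm diameter, 200 mm tall, among the stands (leave it). Origin: centre of its underside.
- tip_box: Loose pipette tip box, 80 mm (its x) by 110 mm (its y), 66 mm tall (leave it). Origin: centre of its underside.
- beaker: Loose glass beaker, 72 mm diameter, 95 mm tall (leave it). Origin: centre of its underside.
- well_plate: Loose clear well plate, 85 mm (its x) by 127 mm (its y), 20 mm tall, at the far side (leave it). Origin: centre of its underside.
- jar: Loose glass jar, 76 mm diameter, 85 mm tall, at the far right (leave it). Origin: centre of its underside.
Mind the look-alikes: they are no part of the job. What is shaped like the part that bears lifter_grip but red is not meant.

How it is judged:
By the outcome, as a careful person would: the job done as asked, in the order asked, and still so for the second after the job is handed in, with the robot touching nothing.
It also fails if it takes over 64 s, if anything falls off the work surface, if the arm or the gripper's body presses on something with over 40 N, if the wrist force passes 120 N, or if a joint passes its speed limit or range.

ROBOT

A 6-joint arm with a two-finger parallel gripper is mounted at the origin on the work surface. World frame = base frame: x ahead of the robot, y to its left, z up, the work surface at z = 0. Lengths are in m, angles in degrees, forces in N, time in s.
With the tool pointing down it reaches from about 0.3 to 0.75 m from the base axis. Payload 8.5 kg.
Tool frame: the origin (TCP) lies at the very end of the fingers, on their centre line; the grasp point (between the pads) lies 19 mm behind it; z points along the fingers, y is the line along which they close (so a half turn about z gives the same grasp; the last joint's range is limited). The gripper opens to 85 mm and grips with 20 to 120 N. Pads are 22 mm wide; open, the fingers measure 114 mm over their backs; the gripper's body (76 mm by 85 mm) begins 54 mm behind the grasp point. The pads swing forward as they close: fully open they stand 13 mm farther back than shut.
Start: joints at [53.726, 21.807, 74.336, -0, 83.858, -12.336], TCP at [0.223, 0.503, 0.231] pointing down, gripper open.
Joint ranges: [-178.18, 178.18], [-50.72, 133.34], [12.68, 142.11], [-81.47, 261.47], [9.98, 163.14], [-165.26, 165.26]. Speed limits (degrees/s): [136.94, 136.94, 180, 180, 180, 180].

INTERFACE

Orientations are given as a 3x3 rotation matrix whose columns are the frame's x, y, z axes.
In Python, from rig import env, imaging gives the robot as it stands. The module is installed in compiled form; this text tells all that it offers.
- The arm moves only by the tool arm_command, never from a script. Its arguments are lists of equal length, an entry for each row: "turn": the turn, a rotation vector about the tool's x, y, z in units of 5 degrees (1.0 is 5 degrees), a list of three; "xyz": the shift along the tool's x, y, z in units of 50 mm (1.0 is 50 mm), a list of three; "claw": the finger opening in mm, from 0 to 85.4. A call has 1 to 12 rows; each row shifts and turns the commanded pose from where the row before left it, along the tool's axes as they then stand; what a row does not reach is not made up. A row lasts 1/10 s, in which the tool goes at most 50 mm and 8.59 degrees, less where a joint would pass 70% of its speed; a pose out of reach is approached as far as the arm can. A call is refused whole if a number of a shift passes 1 or a number of a turn 1, either way. A call with a gripper value outside its range is refused whole. The fingers move at their own pace and stop on an object; "squeeze" is the grip in N (left out, the last holds). Time passes only in rows, so rows that do not move let the fingers close. It gives the time, the measured TCP pose, the force, the opening and the grip force at its end, in the units of the state.
- env.observe(): the state, without advancing time (a new reading comes with each control period).
- imaging.get_image(name): name is "side" or "top"; returns (picture, depth): 384x512x3 uint8, blue, green, red; 384x512 float32, m along the optical axis (not along the pixel's ray), 0 where there is no reading.
- imaging.camera_info(name): a dict with "camera_matrix" (3x3 intrinsics, pixels), "rvec" (rotation vector, rad) and "tvec" (3), from world to camera coordinates, as OpenCV has them. Camera axes: x right, y down, z forward; pixel columns grow to the right and rows downward; lengths in m; the calibration is good to about 2 mm. A picture is of the moment at which its call begins. camera_info takes no time and is no camera call.
- env.close_job(): hands the job in; it is judged then, once.
The state is a dict: "time_s": time; "q": joint angles; "qvel": joint speeds; "joint_efforts": joint torques, N m; "position": TCP position; "tool_rot": TCP orientation; "ft_force": force on the tool from outside, world axes, zero at the start; "wrist_torque": the same for the moment, N m; "grip_width": finger opening in m; "gripper_force": force on a finger pad.
Only numpy, scipy, OpenCV 4.12 (cv2) and the standard library are available. Lean on these libraries where they do the work, as an engineer would, in place of code of your own. Each camera call takes 0.05 s, during which the arm holds its last target. There are 200 camera calls.

## Working session

There is one attempt and no reset: what is moved stays moved. The work goes in short steps, Python scripts to look and compute and a tool call to move; the robot and the scene stay as the last step left them, time stands still between calls to the robot, and variables do not carry over. Pictures are saved under pics/ and viewed, at most 10 in all, crops included, and the job is handed in when it is done.

Besides the shell and the picture viewer there is one more tool, called after ">>>" as a command line: name --argument value ..., lists and objects as JSON in quotes. arm_command: Moves the arm, as the interface text tells. Its arguments: {"type":"object","properties":{"turn":{"type":"array"},"xyz":{"type":"array"},"claw":{"type":"array"},"squeeze":{"type":"number"}},"required":["turn","xyz","claw"]}

```bash
mkdir -p pics
cat > h.py <<'E'
import numpy as np, cv2
from rig import env, imaging
def cam(n):
    c=imaging.camera_info(n); R,_=cv2.Rodrigues(np.array(c["rvec"],float)); return np.array(c["camera_matrix"]),R,np.array(c["tvec"],float).ravel()
def grab(n):
    im,d=imaging.get_image(n); K,R,t=cam(n)
    v,u=np.mgrid[:d.shape[0],:d.shape[1]]
    P=np.stack([(u-K[0,2])/K[0,0]*d,(v-K[1,2])/K[1,1]*d,d],-1)
    W=(P-t)@R; W[d==0]=np.nan
    return im,d,W
E
python3 - <<'E'
from h import *
for n in("side","top"):
    im,d,W=grab(n); cv2.imwrite(f"pics/{n}0.png",im); np.savez(f"{n}0.npz",im=im,d=d,W=W)
    K,R,t=cam(n); print(n,K[0,0],(-R.T@t).round(3),R[2].round(3))
s=env.observe(); print(s["time_s"],s["tool_rot"],s["ft_force"])
E
```

```text
side 358.0625471300123 [ 0.043 -0.472  0.867] [ 0.451  0.532 -0.716]
top 381.5003185543442 [0.352 0.11  1.473] [ 0.119 -0.004 -0.993]
0.1 [[-9.13974983e-01  4.05769751e-01 -7.99227913e-04]
 [ 4.05770437e-01  9.13974372e-01 -1.09516345e-03]
 [ 2.86089627e-04 -1.32525506e-03 -9.99999081e-01]] [ 0.1651252   0.4588075  -0.94458676]
```

View pics/top0.png

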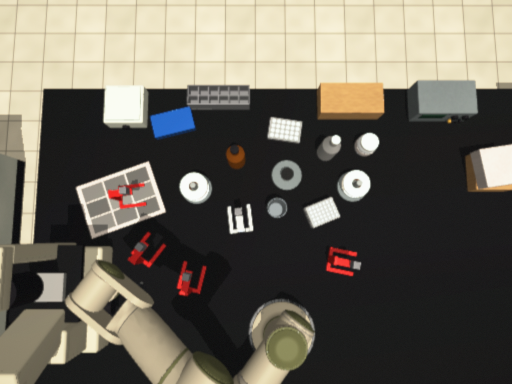

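View pics/side0.png

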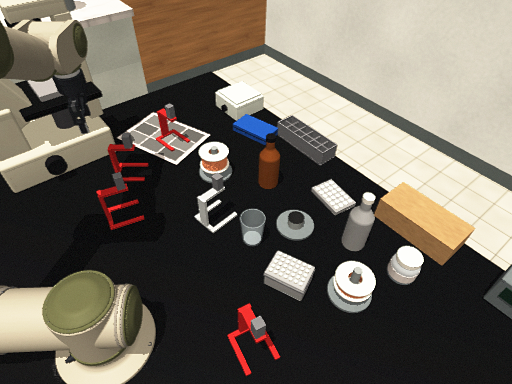

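The top view shows the white lifter at (240,218) with its tips pointing down the image, coils at (195,187) and (353,185), and the bare pedestal at (287,175). The amber bottle is at (236,155) and the beaker at (277,208). The red C-shapes are look-alikes. Next I measure positions from depth.

Run:
```python
from h import *
T=np.load("top0.npz"); S=np.load("side0.npz")
W=T["W"]; im=T["im"]
def box(n,u0,u1,v0,v1,zlo,zhi,pr=True,M=W):
    A=M[v0:v1,u0:u1].reshape(-1,3); m=(A[:,2]>zlo)&(A[:,2]<zhi); A=A[m]
    if len(A)<3: print(n,len(A)); return A
    c,r=cv2.minEnclosingCircle(A[:,:2].astype(np.float32))
    print(n,len(A),"circ",np.round(c,4),round(r,4),"z",np.percentile(A[:,2],[5,50,95]).round(3)); return A
for n,u,v in(("L",195,187),("R",353,185)):
    box(n,u-24,u+24,v-24,v+24,.055,.105); box(n+" foot",u-28,u+28,v-28,v+28,.004,.02)
box("ped foot",268,306,156,194,.004,.02); box("ped top",270,304,158,192,.03,.05)
box("amber",222,250,138,172,.03,.21); box("amber top",222,250,138,172,.17,.23)
box("grey",315,345,130,164,.1,.23)
box("beaker",264,290,196,220,.03,.1); box("tip",300,343,195,230,.05,.08)
A=box("grip",222,258,195,238,.125,.18); 
B=box("beam",222,258,195,238,.1,.124)
C=box("prong",222,258,195,238,.004,.02)
for X in(A,B,C):
    print(cv2.minAreaRect((X[:,:2]*1000).astype(np.float32)),X[:,:2].mean(0).round(4),np.percentile(X[:,0],[1,99]).round(3),np.percentile(X[:,1],[1,99]).round(3))
big=np.hstack([cv2.resize(im[145:250,165:300],None,fx=5,fy=5,interpolation=cv2.INTER_CUBIC)]); cv2.imwrite("pics/crop.png",big)
M=S["W"]
for n,u,v in(("L",214,160),("R",354,282)):
    box("S"+n,u-24,u+24,v-24,v+24,.055,.105,M=M)
box("Sgrip",195,240,172,235,.125,.18,M=M)
```

```text
L 527 circ [0.5417 0.3221] 0.0505 z [0.091 0.098 0.103]
L foot 243 circ [0.5527 0.3352] 0.1386 z [0.004 0.006 0.012]
R 576 circ [ 0.5283 -0.2433] 0.0943 z [0.06  0.073 0.078]
R foot 333 circ [ 0.5552 -0.2807] 0.1458 z [0.004 0.007 0.014]
ped foot 585 circ [ 0.5991 -0.0303] 0.0992 z [0.004 0.009 0.015]
ped top 130 circ [ 0.5975 -0.0255] 0.0246 z [0.034 0.04  0.045]
amber 344 circ [0.6547 0.1696] 0.0338 z [0.054 0.134 0.2  ]
amber top 71 circ [0.6559 0.1703] 0.0166 z [0.188 0.198 0.202]
grey 310 circ [ 0.6862 -0.177 ] 0.0334 z [0.11  0.139 0.202]
beaker 132 circ [0.4638 0.0188] 0.0358 z [0.032 0.079 0.097]
tip 638 circ [ 0.4489 -0.1524] 0.0659 z [0.054 0.06  0.068]
grip 53 circ [0.4432 0.1568] 0.015 z [0.14  0.164 0.168]
beam 113 circ [0.4184 0.1549] 0.0433 z [0.111 0.116 0.121]
prong 216 circ [0.4367 0.1516] 0.0953 z [0.004 0.006 0.011]
((442.4598693847656, 156.9027862548828), (23.141563415527344, 20.94480323791504), 0.4661937355995178) [0.4425 0.1571] [0.431 0.454] [0.146 0.167]
((418.9787902832031, 153.0205841064453), (84.2955551147461, 25.65703773498535), 5.429495334625244) [0.4058 0.1522] [0.379 0.461] [0.137 0.166]
((435.7166748046875, 156.9632568359375), (135.2769775390625, 161.51170349121094), 89.93453979492188) [0.4276 0.1522] [0.355 0.509] [0.089 0.216]
SL 626 circ [0.5381 0.3211] 0.0505 z [0.06  0.099 0.102]
SR 1036 circ [ 0.5506 -0.278 ] 0.051 z [0.07  0.074 0.08 ]
Sgrip 156 circ [0.4404 0.1567] 0.016 z [0.127 0.154 0.167]
```

View pics/crop.png

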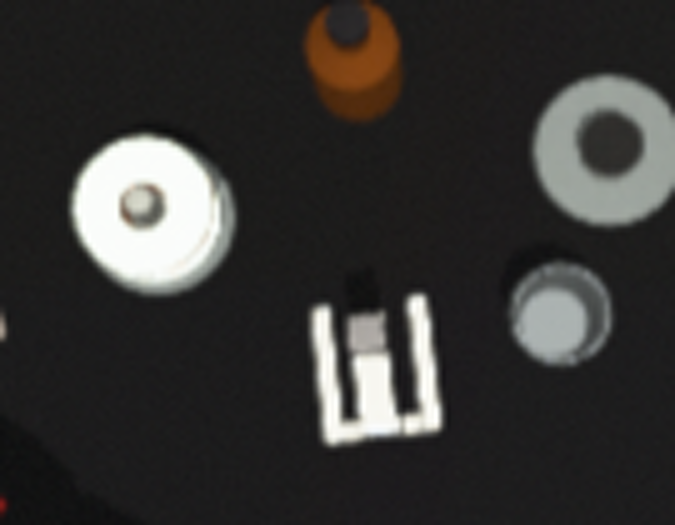

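>>> arm_command --turn '[[0,0,0],[0,0,0],[0,0,0],[0,0,0],[0,0,0],[0,0,0],[0,0,0],[0,0,0],[0,0,0],[0,0,0],[0,0,0],[0,0,0]]' --xyz '[[-0.57,-0.38,0],[-0.57,-0.38,0],[-0.57,-0.38,0],[-0.57,-0.38,0],[-0.57,-0.38,0],[-0.57,-0.38,0],[-0.57,-0.38,0],[-0.57,-0.38,0],[-0.57,-0.38,0],[-0.57,-0.38,0],[-0.57,-0.38,0],[-0.54,-0.37,0]]' --claw '[85,85,85,85,85,85,85,85,85,85,85,85]'

```text
time_s: 1.3
position: [0.4426, 0.1552, 0.2311]
tool_rot: [[-0.914, 0.406, -0.0], [0.406, 0.914, -0.0], [0.0, -0.0, -1.0]]
ft_force: [-0.1, -0.3, 0.1]
grip_width: 0.085
gripper_force: 0.0
```

>>> arm_command --turn '[[0,0,1],[0,0,1],[0,0,1],[0,0,1],[0,0,1],[0,0,1],[0,0,1],[0,0,1],[0,0,1],[0,0,1],[0,0,1],[0,0,1]]' --xyz '[[0,0,0],[0,0,0],[0,0,0],[0,0,0],[0,0,0],[0,0,0],[0,0,0],[0,0,0],[0,0,0],[0,0,0],[0,0,0],[0,0,0]]' --claw '[85,85,85,85,85,85,85,85,85,85,85,85]'

```text
time_s: 2.5
position: [0.4419, 0.1566, 0.2311]
tool_rot: [[-0.102, 0.995, -0.001], [0.995, 0.102, -0.0], [-0.0, -0.001, -1.0]]
ft_force: [1.3, 0.3, 0.6]
grip_width: 0.0851
gripper_force: 0.0
```

```bash
cat >> h.py <<'E'
def go(x,y,z,az=None):
    """shift in tool units to reach world xyz, and turn about tool z (units of 5 deg) so tool y has azimuth az"""
    s=env.observe(); R=np.array(s["tool_rot"]); p=np.array(s["position"])
    a=np.degrees(np.arctan2(R[1,1],R[0,1]))
    print("t",round(s["time_s"],2),"tcp",p.round(4),"az",round(a,2),"zax",R[:,2].round(4),"f",np.round(s["ft_force"],1),"w",round(s["grip_width"],4),"g",round(s["gripper_force"],1))
    print("shift",(R.T@(np.array([x,y,z])-p)/.05).round(3),"turn", None if az is None else round((a-az)/5,3))
E
python3 - <<'E'
from h import *
go(.442,.1568,.125,6)
T=np.load("top0.npz"); im=T["im"].astype(int)
# prongs: white pixels cast onto z=8mm; beam pixels onto z=117mm
K,R,t=cam("top"); C=-R.T@t
def cast(u,v,z,Kc=(K,R,C)):
    K,R,C=Kc; d=(np.c_[u,v,np.ones(len(u))]@np.linalg.inv(K).T)@R; return C+d*((z-C[2])/d[:,2])[:,None]
v,u=np.nonzero(im[195:240,222:260].min(-1)>120); u=u+222;v=v+195
P=cast(u,v,.008); d=T["W"][v,u,2]; 
L=P[(P[:,0]>.405)&(d<.06)]; m=L[:,1].mean()
for nm,A in(("l",L[L[:,1]>m]),("r",L[L[:,1]<m])):
    k=np.polyfit(A[:,0],A[:,1],1); print(nm,len(A),"yaw",np.degrees(np.arctan(k[0])).round(2),"y at .442",np.polyval(k,.442).round(4),"tip x",A[:,0].max().round(4))
# pedestal and coil from side, ped top/foot from both
S=np.load("side0.npz");M=S["W"]
A=M[205:240,275:318].reshape(-1,3)
for lo,hi in((.034,.046),(.005,.015)):
    B=A[(A[:,2]>lo)&(A[:,2]<hi)]; c,r=cv2.minEnclosingCircle(B[:,:2].astype(np.float32)); print("ped side",np.round(c,4),round(r,4),len(B))
g=im[155:196,266:308];
E
```

```text
t 2.5 tcp [0.4419 0.1566 0.2311] az 5.86 zax [-8.e-04 -1.e-04 -1.e+00] f [1.3 0.3 0.6] w 0.0851 g 0.0
shift [0.004 0.005 2.121] turn -0.029
l 77 yaw 10.39 y at .442 0.1947 tip x 0.4735
r 81 yaw 6.85 y at .442 0.1207 tip x 0.4812
ped side [ 0.5932 -0.0251] 0.0257 178
ped side [ 0.5936 -0.0228] 0.0767 647
```

>>> arm_command --turn '[[0,0,-0.13],[0,0,0],[0,0,0],[0,0,0],[0,0,0],[0,0,0],[0,0,0],[0,0,0],[0,0,0],[0,0,0]]' --xyz '[[0.01,0,0.3],[0,0,0.4],[0,0,0.4],[0,0,0.4],[0,0,0.3],[0,0,0.2],[0,0,0.1],[0,0,0.02],[0,0,0],[0,0,0]]' --claw '[85,85,85,85,85,85,85,85,60,40]'

```text
time_s: 3.5
position: [0.4423, 0.1571, 0.1259]
tool_rot: [[-0.117, 0.993, 0.001], [0.993, 0.117, 0.0], [-0.0, 0.001, -1.0]]
ft_force: [-0.3, -0.6, -0.1]
grip_width: 0.0584
gripper_force: 0.0
```

>>> arm_command --turn '[[0,0,0],[0,0,0],[0,0,0],[0,0,0],[0,0,0],[0,0,0],[0,0,0],[0,0,0],[0,0,0],[0,0,0]]' --xyz '[[0,0,0],[0,0,0],[0,0,0],[0,0,0],[0,0,0],[0,0,0],[0,0,0],[0,0,0],[0,0,0],[0,0,0]]' --claw '[36,32,29,27,25,23,20,15,15,15]' --squeeze 90

```text
time_s: 4.5
position: [0.4418, 0.1571, 0.1254]
tool_rot: [[-0.117, 0.993, -0.0], [0.993, 0.117, -0.0], [-0.0, -0.0, -1.0]]
ft_force: [-3.6, -0.8, 4.4]
grip_width: 0.0229
gripper_force: 88.5
```

>>> arm_command --turn '[[0,0,0],[0,0,0],[0,0,0],[0,0,0],[0,0,0],[0,0,0],[0,0,0],[0,0,0],[0,0,0],[0,0,0],[0,0,0],[0,0,0]]' --xyz '[[0,0,-0.1],[0,0,-0.2],[0,0,-0.11],[0.15,0.02,0],[0.35,0.04,0],[0.45,0.05,0],[0.5,0.05,0],[0.5,0.05,0],[0.45,0.05,0],[0.4,0.05,0],[0.2,0.03,0],[0.04,0,0]]' --claw '[15,15,15,15,15,15,15,15,15,15,15,15]'

```text
time_s: 5.7
position: [0.4409, 0.3109, 0.1455]
tool_rot: [[-0.118, 0.993, -0.0], [0.993, 0.118, -0.0], [-0.0, -0.0, -1.0]]
ft_force: [-0.2, -0.0, -2.8]
grip_width: 0.0232
gripper_force: 88.3
```

Run:
```python
from h import *
go(.540,.3215,.146,6.7)
im,d,W=grab("side"); cv2.imwrite("pics/side1.png",cv2.resize(im[110:240,120:300],None,fx=4,fy=4,interpolation=cv2.INTER_CUBIC)); np.savez("side1.npz",im=im,W=W)
im,d,W=grab("top"); np.savez("top1.npz",im=im,W=W); cv2.imwrite("pics/top1.png",cv2.resize(im[140:270,120:290],None,fx=4,fy=4,interpolation=cv2.INTER_CUBIC))
```

```text
t 5.7 tcp [0.4409 0.3109 0.1455] az 6.79 zax [-2.e-04 -1.e-04 -1.e+00] f [-0.2 -0.  -2.8] w 0.0232 g 88.3
shift [-0.024  1.993 -0.01 ] turn 0.018
```

View pics/side1.png

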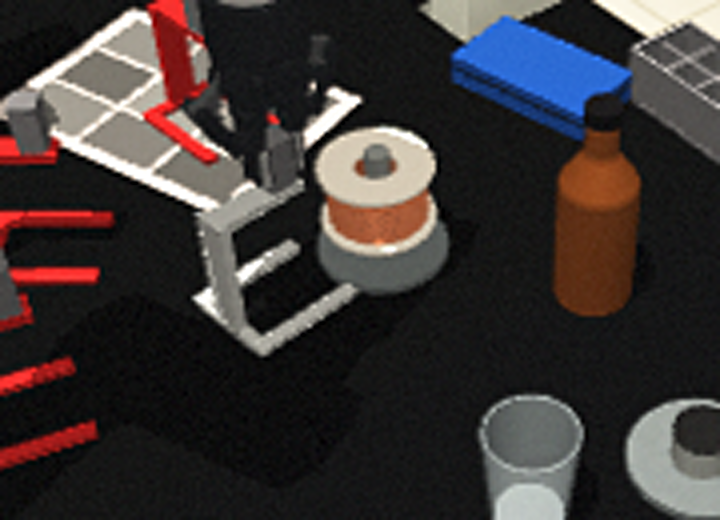

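View pics/top1.png

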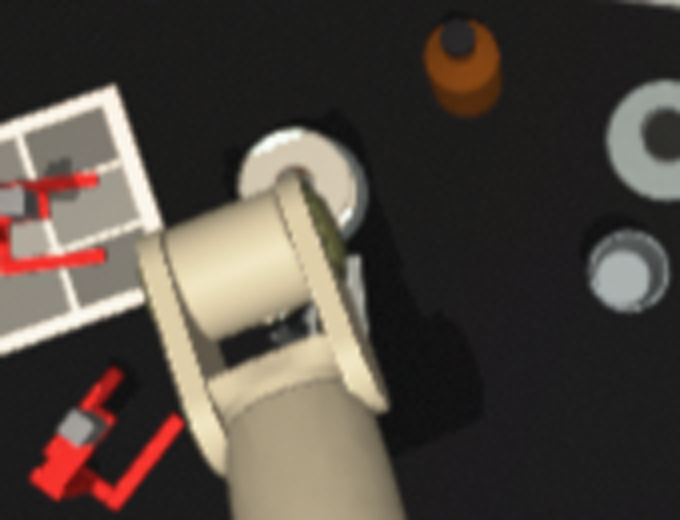

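The side crop shows the lifter level, with its prongs at (300,315) aimed into the gap under the coil at (378,190). The top crop agrees, so I insert.

>>> arm_command --turn '[[0,0,0],[0,0,0],[0,0,0],[0,0,0],[0,0,0],[0,0,0],[0,0,0],[0,0,0],[0,0,0],[0,0,0]]' --xyz '[[-0.02,0.08,0],[0,0.15,0],[0,0.15,0],[0,0.15,0],[0,0.15,0],[0,0.15,0],[0,0.1,0],[0,0.05,0],[0,0.02,0],[0,0,0]]' --claw '[15,15,15,15,15,15,15,15,15,15]'

```text
time_s: 6.8
position: [0.4908, 0.3149, 0.1458]
tool_rot: [[-0.117, 0.993, -0.0], [0.993, 0.117, -0.0], [-0.0, -0.0, -1.0]]
ft_force: [-0.2, -0.6, -2.2]
grip_width: 0.0227
gripper_force: 88.4
```

>>> arm_command --turn '[[0,0,0],[0,0,0],[0,0,0],[0,0,0],[0,0,0],[0,0,0],[0,0,0],[0,0,0],[0,0,0],[0,0,0]]' --xyz '[[0,0.07,0],[0,0.15,0],[0,0.15,0],[0,0.15,0],[0,0.15,0],[0,0.15,0],[0,0.1,0],[0,0.05,0],[0,0.02,0],[0,0,0]]' --claw '[15,15,15,15,15,15,15,15,15,15]'

```text
time_s: 7.8
position: [0.54, 0.3207, 0.1458]
tool_rot: [[-0.117, 0.993, -0.0], [0.993, 0.117, -0.0], [-0.0, -0.0, -1.0]]
ft_force: [0.2, 1.2, -3.3]
grip_width: 0.0229
gripper_force: 88.4
```

Run:
```python
from h import *
go(.540,.3215,.146,6.7)
im,d,W=grab("side"); cv2.imwrite("pics/side2.png",cv2.resize(im[110:220,150:280],None,fx=5,fy=5,interpolation=cv2.INTER_CUBIC)); np.savez("side2.npz",im=im,W=W)
A=W[125:195,190:240].reshape(-1,3); B=A[(A[:,2]>.093)&(A[:,2]<.105)]; print(np.round(cv2.minEnclosingCircle(B[:,:2].astype(np.float32))[0],4),len(B))
```

```text
t 7.8 tcp [0.54   0.3207 0.1458] az 6.72 zax [-2.e-04 -0.e+00 -1.e+00] f [ 0.2  1.2 -3.3] w 0.0229 g 88.4
shift [ 0.016  0.003 -0.004] turn 0.004
[0.5319 0.319 ] 309
```

View pics/side2.png

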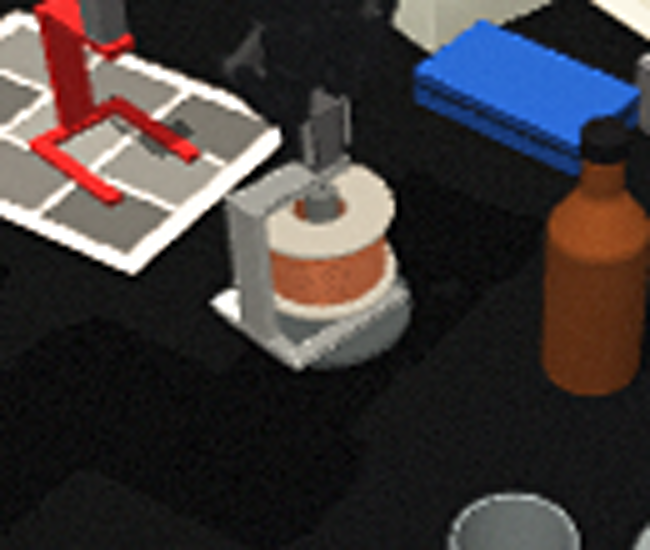

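The side crop shows the fork centred under the coil with no contact, the spine at (250,270) clear of the flange. Now I lift straight up.

>>> arm_command --turn '[[0,0,0],[0,0,0],[0,0,0],[0,0,0],[0,0,0],[0,0,0],[0,0,0],[0,0,0],[0,0,0],[0,0,0],[0,0,0],[0,0,0]]' --xyz '[[0,0,-0.06],[0,0,-0.06],[0,0,-0.05],[0,0,-0.04],[0,0,-0.04],[0,0,-0.04],[0,0,-0.06],[0,0,-0.1],[0,0,-0.1],[0,0,-0.1],[0,0,-0.1],[0,0,-0.05]]' --claw '[15,15,15,15,15,15,15,15,15,15,15,15]' --squeeze 110

```text
time_s: 9.05
position: [0.5402, 0.3207, 0.1866]
tool_rot: [[-0.117, 0.993, 0.001], [0.993, 0.117, 0.0], [0.0, 0.001, -1.0]]
ft_force: [0.5, 0.5, -4.7]
grip_width: 0.0228
gripper_force: 107.9
```

Run:
```python
from h import *
go(.540,.3215,.265,6.7)
```

```text
t 9.05 tcp [0.5402 0.3207 0.1866] az 6.71 zax [ 9.e-04  3.e-04 -1.e+00] f [ 0.5  0.5 -4.7] w 0.0228 g 107.9
shift [ 1.600e-02 -1.000e-03 -1.569e+00] turn 0.003
```

>>> arm_command --turn '[[0,0,0],[0,0,0],[0,0,0],[0,0,0],[0,0,0],[0,0,0],[0,0,0],[0,0,0],[0,0,0],[0,0,0],[0,0,0],[0,0,0]]' --xyz '[[0,0,-0.06],[0,0,-0.12],[0,0,-0.18],[0,0,-0.2],[0,0,-0.2],[0,0,-0.2],[0,0,-0.2],[0,0,-0.18],[0,0,-0.12],[0,0,-0.08],[0,0,-0.03],[0,0,0]]' --claw '[15,15,15,15,15,15,15,15,15,15,15,15]'

```text
time_s: 10.25
position: [0.54, 0.3206, 0.2642]
tool_rot: [[-0.117, 0.993, -0.0], [0.993, 0.117, -0.0], [-0.0, -0.0, -1.0]]
ft_force: [0.2, 0.0, -5.6]
grip_width: 0.0229
gripper_force: 108.0
```

Run:
```python
from h import *
go(.47,.15,.265,6.7)
im,d,W=grab("side"); cv2.imwrite("pics/side3.png",cv2.resize(im[60:220,150:290],None,fx=4,fy=4,interpolation=cv2.INTER_CUBIC))
```

```text
t 10.25 tcp [0.54   0.3206 0.2642] az 6.71 zax [-3.e-04 -1.e-04 -1.e+00] f [ 0.2  0.  -5.6] w 0.0229 g 108.0
shift [-3.226 -1.79  -0.015] turn 0.002
```

View pics/side3.png

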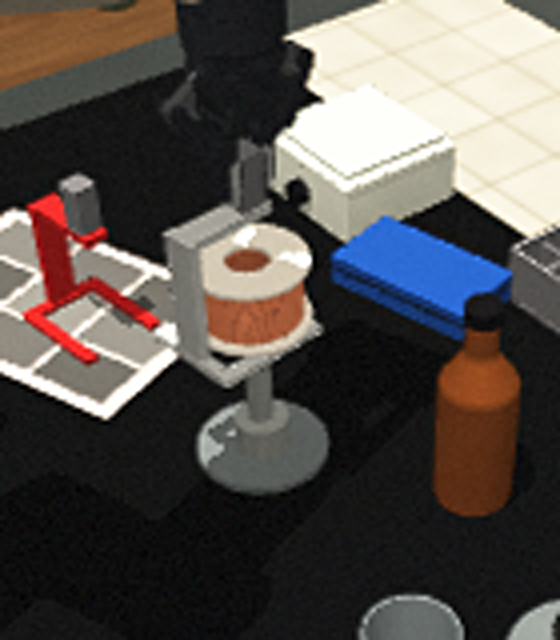

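The side crop shows the coil level on the fork at (255,290), clear of the spindle tip near (258,375). Now I carry it, passing short of the amber bottle.

>>> arm_command --turn '[[0,0,0],[0,0,0],[0,0,0],[0,0,0],[0,0,0],[0,0,0],[0,0,0],[0,0,0],[0,0,0],[0,0,0],[0,0,0],[0,0,0]]' --xyz '[[-0.05,-0.03,0],[-0.1,-0.055,0],[-0.15,-0.085,0],[-0.18,-0.1,0],[-0.18,-0.1,0],[-0.18,-0.1,0],[-0.18,-0.1,0],[-0.18,-0.1,0],[-0.18,-0.1,0],[-0.18,-0.1,0],[-0.18,-0.1,0],[-0.18,-0.1,0]]' --claw '[15,15,15,15,15,15,15,15,15,15,15,15]'

```text
time_s: 11.5
position: [0.4978, 0.2183, 0.2644]
tool_rot: [[-0.117, 0.993, 0.0], [0.993, 0.117, 0.0], [0.0, 0.0, -1.0]]
ft_force: [-0.3, -0.4, -6.6]
grip_width: 0.0229
gripper_force: 108.1
```

>>> arm_command --turn '[[0,0,0],[0,0,0],[0,0,0],[0,0,0],[0,0,0],[0,0,0],[0,0,0],[0,0,0],[0,0,0],[0,0,0]]' --xyz '[[-0.18,-0.1,0],[-0.18,-0.1,0],[-0.18,-0.1,0],[-0.18,-0.1,0],[-0.18,-0.1,0],[-0.15,-0.085,0],[-0.12,-0.065,0],[-0.08,-0.04,0],[-0.04,-0.02,0],[-0.02,-0.01,0]]' --claw '[15,15,15,15,15,15,15,15,15,15]'

```text
time_s: 12.5
position: [0.4701, 0.1497, 0.2643]
tool_rot: [[-0.117, 0.993, 0.0], [0.993, 0.117, 0.0], [0.0, 0.0, -1.0]]
ft_force: [0.0, 0.6, -6.4]
grip_width: 0.0229
gripper_force: 108.1
```

>>> arm_command --turn '[[0,0,0.2],[0,0,0.5],[0,0,0.7],[0,0,0.7],[0,0,0.7],[0,0,0.7],[0,0,0.7],[0,0,0.7],[0,0,0.7],[0,0,0.7],[0,0,0.7],[0,0,0.7]]' --xyz '[[0,0,0],[0,0,0],[0,0,0],[0,0,0],[0,0,0],[0,0,0],[0,0,0],[0,0,0],[0,0,0],[0,0,0],[0,0,0],[0,0,0]]' --claw '[15,15,15,15,15,15,15,15,15,15,15,15]'

```text
time_s: 13.7
position: [0.4701, 0.1501, 0.2643]
tool_rot: [[0.529, 0.848, -0.0], [0.848, -0.529, -0.0], [-0.0, -0.0, -1.0]]
ft_force: [0.1, 0.1, -6.0]
grip_width: 0.0229
gripper_force: 108.1
```

>>> arm_command --turn '[[0,0,0.7],[0,0,0.7],[0,0,0.7],[0,0,0.7],[0,0,0.7],[0,0,0.7],[0,0,0.7],[0,0,0.7],[0,0,0.7],[0,0,0.5],[0,0,0.3],[0,0,0.2]]' --xyz '[[0,0,0],[0,0,0],[0,0,0],[0,0,0],[0,0,0],[0,0,0],[0,0,0],[0,0,0],[0,0,0],[0,0,0],[0,0,0],[0,0,0]]' --claw '[15,15,15,15,15,15,15,15,15,15,15,15]'

```text
time_s: 14.9
position: [0.47, 0.15, 0.2643]
tool_rot: [[0.929, 0.369, -0.0], [0.369, -0.929, 0.0], [-0.0, -0.0, -1.0]]
ft_force: [-0.5, -0.4, -5.5]
grip_width: 0.0228
gripper_force: 108.1
```

Run:
```python
from h import *
go(.595,-.0255,.265,-70)
```

```text
t 14.9 tcp [0.47   0.15   0.2643] az -68.34 zax [-2.e-04  0.e+00 -1.e+00] f [-0.5 -0.4 -5.5] w 0.0228 g 108.1
shift [ 1.027  4.184 -0.015] turn 0.332
```

>>> arm_command --turn '[[0,0,0],[0,0,0],[0,0,0],[0,0,0],[0,0,0],[0,0,0],[0,0,0],[0,0,0],[0,0,0],[0,0,0],[0,0,0],[0,0,0]]' --xyz '[[0.015,0.06,0],[0.03,0.12,0],[0.045,0.18,0],[0.054,0.22,0],[0.054,0.22,0],[0.054,0.22,0],[0.054,0.22,0],[0.054,0.22,0],[0.054,0.22,0],[0.054,0.22,0],[0.054,0.22,0],[0.054,0.22,0]]' --claw '[15,15,15,15,15,15,15,15,15,15,15,15]'

```text
time_s: 16.1
position: [0.5406, 0.051, 0.2643]
tool_rot: [[0.929, 0.37, -0.0], [0.37, -0.929, 0.0], [-0.0, -0.0, -1.0]]
ft_force: [0.5, 0.3, -5.5]
grip_width: 0.0224
gripper_force: 108.1
```

>>> arm_command --turn '[[0,0,0],[0,0,0],[0,0,0],[0,0,0],[0,0,0],[0,0,0],[0,0,0],[0,0,0],[0,0,0],[0,0,0],[0,0,0],[0,0,0]]' --xyz '[[0.054,0.22,0],[0.054,0.22,0],[0.054,0.22,0],[0.054,0.22,0],[0.054,0.22,0],[0.05,0.2,0],[0.045,0.18,0],[0.035,0.14,0],[0.025,0.1,0],[0.017,0.07,0],[0.01,0.04,0],[0,0.01,0]]' --claw '[15,15,15,15,15,15,15,15,15,15,15,15]'

```text
time_s: 17.3
position: [0.5951, -0.0253, 0.2643]
tool_rot: [[0.929, 0.37, -0.0], [0.37, -0.929, 0.0], [0.0, -0.0, -1.0]]
ft_force: [0.4, 0.3, -5.9]
grip_width: 0.0226
gripper_force: 108.1
```

Run:
```python
from h import *
go(.595,-.0255,.265,-70)
im,d,W=grab("side"); np.savez("side4.npz",im=im,W=W)
# coil top flange plane expected z = tcp-.1254+.068
z=env.observe()["position"][2]-.1254+.068; print("flange z",z)
K,R,t=cam("side"); 
p,_=cv2.projectPoints(np.array([[.595,-.0255,z],[.595,-.0255,.04]]),cv2.Rodrigues(R)[0],t,K,None); print(p.round(1))
u,v=p[0,0].astype(int)
A=W[v-60:v+70,u-60:u+60].reshape(-1,3); B=A[(abs(A[:,2]-z)<.006)&(np.hypot(A[:,0]-.595,A[:,1]+.0255)<.06)]
print(len(B),np.round(cv2.minEnclosingCircle(B[:,:2].astype(np.float32)),4) if 0 else cv2.minEnclosingCircle(B[:,:2].astype(np.float32)), np.median(B[:,2]))
cv2.imwrite("pics/side4.png",cv2.resize(im[90:290,215:375],None,fx=3,fy=3,interpolation=cv2.INTER_CUBIC))
```

```text
t 17.3 tcp [ 0.5951 -0.0253  0.2643] az -68.28 zax [-0.e+00  1.e-04 -1.e+00] f [ 0.4  0.3 -5.9] w 0.0226 g 108.1
shift [-0.004  0.002 -0.013] turn 0.343
flange z 0.20694699289830998
[[[302.7 177. ]]

 [[296.1 217.1]]]
648 ((0.5934136509895325, -0.02035527490079403), 0.05483154207468033) 0.20701047267057615
```

View pics/side4.png

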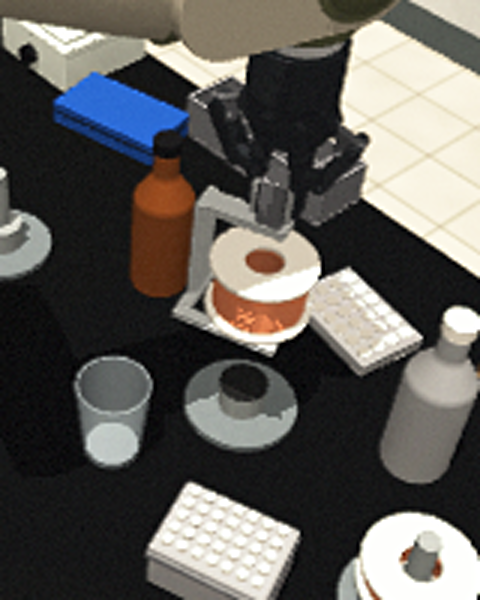

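The side crop shows the coil level on the fork at (265,270), above the pedestal at (242,390). I now measure coil and pedestal centres by ray casting before lowering.

```bash
cat >> h.py <<'E'
def cast(n,u,v,z):
    K,R,t=cam(n); C=-R.T@t; d=(np.c_[u,v,np.ones(len(u))]@np.linalg.inv(K).T)@R
    return C+d*((z-C[2])/d[:,2])[:,None]
def px(n,P):
    K,R,t=cam(n); return cv2.projectPoints(np.array([P],float),cv2.Rodrigues(R)[0],t,K,None)[0].ravel()
def blob(n,mask,z,c,r):
    v,u=np.nonzero(mask); P=cast(n,u,v,z)[:,:2]; k=np.hypot(*(P-c).T)<r
    m=np.zeros(mask.shape,np.uint8); m[v[k],u[k]]=255
    cs=max(cv2.findContours(m,cv2.RETR_EXTERNAL,cv2.CHAIN_APPROX_NONE)[0],key=cv2.contourArea)[:,0,:]
    Q=cast(n,cs[:,0],cs[:,1],z)[:,:2]
    A=np.c_[2*Q,np.ones(len(Q))]; s=np.linalg.lstsq(A,(Q**2).sum(1),rcond=None)[0]
    (cx,cy),rr=cv2.minEnclosingCircle(Q.astype(np.float32))
    print(n,"fit",s[:2].round(4),"r",round(float(np.sqrt(s[2]+s[:2]@s[:2])),4),"encl",round(cx,4),round(cy,4),round(rr,4))
E
python3 - <<'E'
from h import *
c=np.array([.596,-.0255])
for f,n in(("top0","top"),("side0","side"),("side4","side")):
    im=np.load(f+".npz")["im"]; g=cv2.cvtColor(im,cv2.COLOR_BGR2GRAY)
    print(f,"ped top/foot"); blob(n,g<95,.04,c,.029)
    if f!="side4": blob(n,g>90,.01,c,.068)
im=np.load("side4.npz")["im"]; hsv=cv2.cvtColor(im,cv2.COLOR_BGR2HSV); g=im.min(-1)
u,v=px("side",[.595,-.0255,.207]).astype(int); print(im[v-12:v+14:4,u],im[v,u-20:u+22:4].tolist())
print("coil flange, bore"); blob("side",(g>150),.207,c,.056); blob("side",(hsv[...,1]>90),.207,c,.03)
E
```

```text
top0 ped top/foot
top fit [ 0.596  -0.0231] r 0.023 encl 0.596 -0.0231 0.0247
top fit [ 0.5955 -0.0248] r 0.0568 encl 0.5957 -0.0245 0.0587
side0 ped top/foot
side fit [ 0.5938 -0.0253] r 0.0238 encl 0.5933 -0.0263 0.0266
side fit [ 0.5933 -0.0251] r 0.0563 encl 0.5922 -0.024 0.059
side4 ped top/foot
side fit [ 0.595  -0.0249] r 0.0257 encl 0.596 -0.0256 0.029
[[ 70  75  76]
 [162 181 189]
 [153 171 181]
 [ 44  68 127]
 [ 47  71 125]
 [226 240 240]
 [254 255 255]] [[116, 124, 123], [182, 201, 214], [184, 204, 215], [184, 206, 216], [44, 68, 130], [44, 68, 127], [38, 58, 115], [172, 192, 202], [181, 202, 216], [184, 205, 216], [11, 10, 10]]
coil flange, bore
side fit [ 0.594  -0.0288] r 0.0467 encl 0.596 -0.0284 0.0532
side fit [ 0.5961 -0.0249] r 0.015 encl 0.5959 -0.0259 0.0172
```

>>> arm_command --turn '[[0,0,0],[0,0,0],[0,0,0],[0,0,0],[0,0,0],[0,0,0],[0,0,0],[0,0,0],[0,0,0],[0,0,0],[0,0,0],[0,0,0]]' --xyz '[[-0.01,0,0.06],[-0.01,-0.01,0.12],[-0.01,0,0.18],[0,0,0.22],[0,0,0.25],[0,0,0.25],[0,0,0.24],[0,0,0.2],[0,0,0.15],[0,0,0.1],[0,0,0.06],[0,0,0.02]]' --claw '[15,15,15,15,15,15,15,15,15,15,15,15]'

```text
time_s: 18.55
position: [0.5936, -0.0255, 0.1718]
tool_rot: [[0.929, 0.37, 0.0], [0.37, -0.929, -0.0], [0.0, 0.0, -1.0]]
ft_force: [-0.3, 0.7, -5.8]
grip_width: 0.0231
gripper_force: 108.1
```

Run:
```python
from h import *
go(.594,-.0255,.154,-68.3)
z=env.observe()["position"][2]-.1254+.068
c=np.array([.595,-.0255])
for n in("side","top"):
    im,d,W=grab(n); np.savez(n+"5.npz",im=im,W=W); hsv=cv2.cvtColor(im,cv2.COLOR_BGR2HSV); g=im.min(-1)
    print(z,"flange,bore")
    try: blob(n,g>110,z,c,.056); blob(n,hsv[...,1]>90,z,c,.026)
    except Exception as e: print(e)
    if n=="side": cv2.imwrite("pics/side5.png",cv2.resize(im[140:270,230:370],None,fx=4,fy=4,interpolation=cv2.INTER_CUBIC))
```

```text
t 18.55 tcp [ 0.5936 -0.0255  0.1718] az -68.29 zax [ 2.e-04 -0.e+00 -1.e+00] f [-0.3  0.7 -5.8] w 0.0231 g 108.1
shift [0.007 0.004 0.355] turn 0.002
0.11435649506210815 flange,bore
side fit [ 0.5918 -0.0241] r 0.0483 encl 0.5944 -0.0212 0.0537
side fit [ 0.5944 -0.0248] r 0.015 encl 0.5947 -0.0245 0.0165
0.11435649506210815 flange,bore
top fit [ 0.5933 -0.0238] r 0.0462 encl 0.595 -0.0256 0.056
max() iterable argument is empty
```

View pics/side5.png

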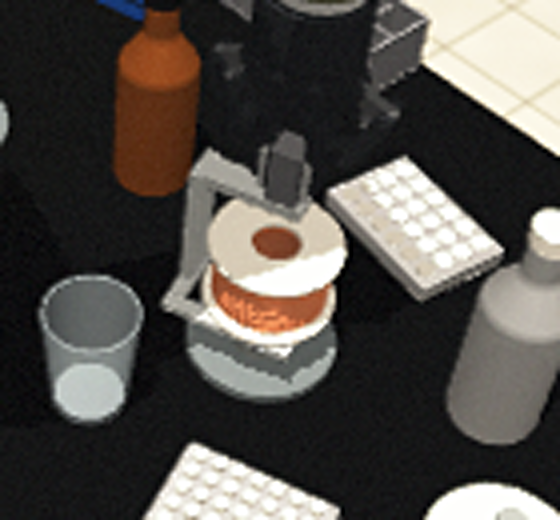

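The side crop shows the coil level, bore at (277,242), and its offset from the pedestal is under 1 mm. I lower it slowly onto the pedestal and on to mid-gap.

>>> arm_command --turn '[[0,0,0],[0,0,0],[0,0,0],[0,0,0],[0,0,0],[0,0,0],[0,0,0],[0,0,0],[0,0,0],[0,0,0],[0,0,0],[0,0,0]]' --xyz '[[0,0,0.06],[0,0,0.06],[0,0,0.05],[0,0,0.04],[0,0,0.04],[0,0,0.03],[0,0,0.03],[0,0,0.03],[0,0,0.04],[0,0,0.06],[0,0,0.05],[0,0,0.02]]' --claw '[15,15,15,15,15,15,15,15,15,15,15,15]'

```text
time_s: 19.85
position: [0.5934, -0.0254, 0.146]
tool_rot: [[0.929, 0.37, -0.0], [0.37, -0.929, 0.0], [-0.0, -0.0, -1.0]]
ft_force: [-0.5, -0.2, -3.1]
grip_width: 0.0227
gripper_force: 108.5
```

Run:
```python
from h import *
go(.594-.0372,-.0255+.0929,.1465,-68.3)
c=np.array([.595,-.0255]); n="side"
im,d,W=grab(n); np.savez(n+"6.npz",im=im,W=W); hsv=cv2.cvtColor(im,cv2.COLOR_BGR2HSV)
blob(n,hsv[...,1]>90,.1,c,.026)
A=W[150:250,250:350].reshape(-1,3); A=A[np.hypot(A[:,0]-.594,A[:,1]+.025)<.045]; print(np.percentile(A[A[:,2]<.115][:,2],[60,80,90]))
```

```text
t 19.85 tcp [ 0.5934 -0.0254  0.146 ] az -68.29 zax [-4.e-04  1.e-04 -1.e+00] f [-0.5 -0.2 -3.1] w 0.0227 g 108.5
shift [ 0.006 -1.996 -0.01 ] turn 0.002
side fit [ 0.594  -0.0243] r 0.0151 encl 0.5941 -0.0251 0.0175
[0.09829952 0.10061201 0.1014242 ]
```

>>> arm_command --turn '[[0,0,0],[0,0,0],[0,0,0],[0,0,0],[0,0,0],[0,0,0],[0,0,0],[0,0,0],[0,0,0],[0,0,0],[0,0,0],[0,0,0]]' --xyz '[[0,-0.06,0],[0,-0.12,0],[0,-0.16,0],[0,-0.18,0],[0,-0.18,0],[0,-0.18,0],[0,-0.18,0],[0,-0.18,0],[0,-0.18,0],[0,-0.18,0],[0,-0.18,0],[0,-0.2,0]]' --claw '[15,15,15,15,15,15,15,15,15,15,15,15]'

```text
time_s: 21.1
position: [0.5566, 0.0672, 0.1463]
tool_rot: [[0.929, 0.37, -0.0], [0.37, -0.929, -0.0], [-0.0, 0.0, -1.0]]
ft_force: [0.3, -0.3, -2.7]
grip_width: 0.0227
gripper_force: 108.5
```

>>> arm_command --turn '[[0,0,0],[0,0,0],[0,0,0],[0,0,0],[0,0,0],[0,0,0]]' --xyz '[[0,-0.3,0],[0,-0.35,0],[0,-0.35,0],[0,-0.25,0],[0,-0.15,0],[0,-0.05,0]]' --claw '[15,15,15,15,15,15]'

```text
time_s: 21.7
position: [0.5298, 0.1348, 0.1464]
tool_rot: [[0.929, 0.371, 0.0], [0.371, -0.929, -0.0], [0.0, 0.0, -1.0]]
ft_force: [0.7, 0.6, -1.8]
grip_width: 0.023
gripper_force: 108.5
```

Run:
```python
from h import *
go(.45,.165,.1254,-68.3)
c=np.array([.595,-.0255])
for n in("side","top"):
    im,d,W=grab(n); np.savez(n+"7.npz",im=im,W=W); hsv=cv2.cvtColor(im,cv2.COLOR_BGR2HSV)
    try: blob(n,im.min(-1)>90,.1,c,.058); blob(n,hsv[...,1]>90,.1,c,.026)
    except Exception as e: print(e)
```

```text
t 21.7 tcp [0.5298 0.1348 0.1464] az -68.23 zax [ 1.e-04 -0.e+00 -1.e+00] f [ 0.7  0.6 -1.8] w 0.023 g 108.5
shift [-1.258 -1.154  0.42 ] turn 0.014
side fit [ 0.5946 -0.0243] r 0.0507 encl 0.5929 -0.0271 0.0556
side fit [ 0.5945 -0.0239] r 0.0145 encl 0.5944 -0.0235 0.016
top fit [ 0.5931 -0.0227] r 0.0536 encl 0.5933 -0.0244 0.0566
top fit [ 0.598  -0.0234] r 0.011 encl 0.6012 -0.0247 0.0134
```

>>> arm_command --turn '[[0,0,0],[0,0,0],[0,0,0],[0,0,0],[0,0,0],[0,0,0],[0,0,0],[0,0,0],[0,0,0]]' --xyz '[[-0.1,-0.09,0],[-0.2,-0.18,0],[-0.25,-0.23,0],[-0.25,-0.23,0],[-0.2,-0.18,0],[-0.15,-0.14,0],[-0.08,-0.07,0],[-0.03,-0.03,0],[0,0,0]]' --claw '[15,15,15,15,15,15,15,15,15]'

```text
time_s: 22.7
position: [0.4505, 0.164, 0.1464]
tool_rot: [[0.929, 0.37, 0.0], [0.37, -0.929, -0.0], [0.0, 0.0, -1.0]]
ft_force: [1.0, -0.4, -2.5]
grip_width: 0.0228
gripper_force: 108.5
```

>>> arm_command --turn '[[0,0,0],[0,0,0],[0,0,0],[0,0,0],[0,0,0],[0,0,0],[0,0,0],[0,0,0],[0,0,0]]' --xyz '[[0,0,0.06],[0,0,0.1],[0,0,0.1],[0,0,0.06],[0,0,0.04],[0,0,0.03],[0,0,0.015],[0,0,0.01],[0,0,0]]' --claw '[15,15,15,15,15,15,15,15,15]'

```text
time_s: 23.6
position: [0.4503, 0.164, 0.1256]
tool_rot: [[0.929, 0.37, 0.0], [0.37, -0.929, 0.0], [0.0, 0.0, -1.0]]
ft_force: [-0.1, -0.1, -2.5]
grip_width: 0.0228
gripper_force: 108.5
```

Just short of the bench, so I lower in half-millimetre steps, then release slowly.

>>> arm_command --turn '[[0,0,0],[0,0,0],[0,0,0],[0,0,0]]' --xyz '[[0,0,0.01],[0,0,0.005],[0,0,0],[0,0,0]]' --claw '[15,15,15,15]' --squeeze 60

```text
time_s: 24.0
position: [0.4504, 0.1641, 0.1254]
tool_rot: [[0.929, 0.37, 0.001], [0.37, -0.929, 0.0], [0.001, 0.0, -1.0]]
ft_force: [-1.9, 0.5, 5.9]
grip_width: 0.0227
gripper_force: 109.6
```

>>> arm_command --turn '[[0,0,0],[0,0,0],[0,0,0],[0,0,0],[0,0,0],[0,0,0],[0,0,0],[0,0,0],[0,0,0],[0,0,0]]' --xyz '[[0,0,0],[0,0,0],[0,0,0],[0,0,0],[0,0,0],[0,0,0],[0,0,0],[0,0,0],[0,0,0],[0,0,0]]' --claw '[23,25,28,33,40,50,60,70,80,80]'

```text
time_s: 25.0
position: [0.4503, 0.164, 0.1248]
tool_rot: [[0.929, 0.37, -0.0], [0.37, -0.929, 0.0], [-0.0, -0.0, -1.0]]
ft_force: [0.0, 0.6, 0.8]
grip_width: 0.0802
gripper_force: 0.0
```

>>> arm_command --turn '[[0,0,0],[0,0,0],[0,0,0],[0,0,0],[0,0,0],[0,0,0],[0,0,0],[0,0,0],[0,0,0],[0,0,0]]' --xyz '[[0,0,-0.1],[0,0,-0.2],[0,0,-0.3],[0,0,-0.4],[0,0,-0.4],[0,0,-0.4],[0,0,-0.3],[0,0,-0.2],[0,0,-0.1],[0,0,0]]' --claw '[80,80,80,80,80,80,80,80,80,80]'

```text
time_s: 26.0
position: [0.4503, 0.164, 0.2452]
tool_rot: [[0.929, 0.37, 0.001], [0.37, -0.929, 0.0], [0.001, 0.0, -1.0]]
ft_force: [-0.6, 1.0, -0.1]
grip_width: 0.0798
gripper_force: 0.0
```

Run:
```python
from h import *
go(.45,.165,.24)
im,d,W=grab("side"); cv2.imwrite("pics/side8.png",cv2.resize(im[90:330,130:440],None,fx=2.4,fy=2.4,interpolation=cv2.INTER_CUBIC))
c=np.array([.595,-.0255]); blob("side",cv2.cvtColor(im,cv2.COLOR_BGR2HSV)[...,1]>90,.1,c,.026)
```

```text
t 26.0 tcp [0.4503 0.164  0.2452] az -68.29 zax [ 7.e-04  1.e-04 -1.e+00] f [-0.6  1.  -0.1] w 0.0798 g 0.0
shift [ 0.001 -0.021  0.104] turn None
side fit [ 0.5945 -0.0239] r 0.0145 encl 0.5944 -0.0235 0.016
```

View pics/side8.png

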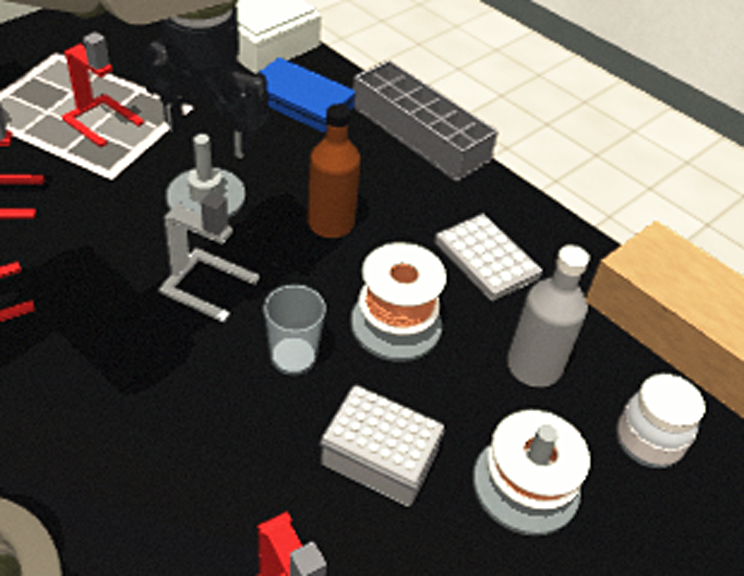

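The picture shows the coil upright and centred on the pedestal at (403,300) and the lifter standing free at (205,260). Everything else is where it was.

```bash
python3 -c "
from rig import env
print(env.close_job())"
```

```text
the job is handed in; nothing more can be done
None
```

The job is handed in: the tall coil sits upright on the pedestal, about 1–2 mm off centre in the camera images, the lifter stands released on the bench clear of it, nothing else was moved, and the robot's clock read about 26 s of the 64 s allowed.

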